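# Move the bench supplies to the new rack in reverse order

## Task

Move the four supplies (glue bottle, dropper bottle, jar and solder spool) from the old aluminium rack to the empty wooden rack, in reverse order, because the wooden rack will be stowed the other way round: what stands next to the old rack's loop handle goes to the pad farthest from the wooden rack's handle, and so on along the row, so that what stood farthest from the old handle ends up next to the wooden rack's handle. Stand each one upright in the middle of its pad and let go of it.

Things in the scene. Friction and masses are not known exactly. Their poses are not given: they have to be found in the camera images.
- glue_pot_mid (a point): White glue bottle with a narrow neck, all one pale colour, 28 mm diameter, 63 mm high; the straight body is the lower 40 mm. Upright and loose; this point is on its axis, half-way up (31.5 mm above its underside), z up. All-round symmetric, so its yaw is of no matter.
- dropper_red_mid (a point): Small dropper bottle with a pointed red cap, 25 mm diameter, 70 mm high; its body is the lower 42 mm (hold it there), above it is the tapering cap. Upright and loose; this point is on its axis, half-way up (35 mm above its underside), z up. All-round symmetric, so its yaw is of no matter.
- paste_jar_0_mid (a point): Squat white jar with a ribbed screw lid, 42 mm diameter, 54 mm high; hold it by its body, the lower 38 mm. Upright and loose; this point is on its axis, half-way up (27 mm above its underside), z up. All-round symmetric, so its yaw is of no matter.
- solder_spool_mid (a point): Spool of solder standing on its flat side (axis upright), two dark flanges of 52 mm diameter with a core of 43 mm between them, 33 mm high; hold it across its flanges. Upright and loose; this point is on its axis, half-way up (16.5 mm above its underside), z up. All-round symmetric, so its yaw is of no matter.
- pad_glue_pot: The fixed rubber pad on the old rack on which the glue bottle stands at the start (38 mm diameter, 2 mm thick, origin at its underside). It does not move, and so tells where the glue bottle stood.
- pad_dropper_red: The fixed rubber pad on the old rack on which the dropper bottle stands at the start (38 mm diameter, 2 mm thick, origin at its underside). It does not move, and so tells where the dropper bottle stood.
- pad_paste_jar_0: The fixed rubber pad on the old rack on which the jar stands at the start (38 mm diameter, 2 mm thick, origin at its underside). It does not move, and so tells where the jar stood.
- pad_solder_spool: The fixed rubber pad on the old rack on which the spool stands at the start (38 mm diameter, 2 mm thick, origin at its underside). It does not move, and so tells where the spool stood.
- old_rack: Old aluminium rack, holding the four things at the start in any order; fixed, at any yaw. Strip 40 mm wide (x), 246 long (y), top 18 mm above the bench. Four round black pads, 38 mm diameter, tops 20 mm above the bench, centres at x 0, y -87, -29, 29, 87 mm. Black loop handle, 58 mm high, across the +y end at y 125 mm; the -y end is plain. Origin on the bench under the middle of the row, z up. Beware: shelf edge 530 mm above the bench from x 0.62 m on.
- new_rack: New wooden rack, empty at the start; fixed, at any yaw. Strip 40 mm wide (x), 246 long (y), top 18 mm above the bench. Four round black pads, 38 mm diameter, tops 20 mm above the bench, centres at x 0, y -87, -29, 29, 87 mm. Black loop handle, 58 mm high, across the +y end at y 125 mm; the -y end is plain. Origin on the bench under the middle of the row, z up.
There are look-alikes about, which are no part of the job. Leave any black look-alike of the part that bears dropper_red_mid alone. What is shaped like the part that bears paste_jar_0_mid but purple is not meant.

How it is judged:
By the outcome, as a careful person would: the job done as asked, in the order asked, and still so for the second after the job is handed in, with the robot touching nothing.
It also fails if it takes over 122 s, if anything falls off the work surface, if the arm or the gripper's body presses on something with over 40 N, if the wrist force passes 120 N, or if a joint passes its speed limit or range.

## Robot

A 6-joint arm with a two-finger parallel gripper is mounted at the origin on a cart in front of the work surface, level with it; the furniture and walls round the work are solid. World frame = base frame: x ahead of the robot, y to its left, z up, the work surface at z = 0. Lengths are in m, angles in rad, forces in N, time in s.
With the tool pointing down it reaches from about 0.425 to 0.95 m from the base axis. Payload 3.5 kg.
Tool frame: the origin (TCP) lies midway between the tips of the shut fingers; the grasp point (between the pads) lies 19 mm behind it; z points along the fingers, y is the line along which they close (so a half turn about z gives the same grasp; the last joint's range is limited). The gripper opens to 85 mm and grips with 20 to 120 N. Pads are 22 mm wide; open, the fingers measure 114 mm over their backs; the gripper's body (76 mm by 85 mm) begins 54 mm behind the grasp point. The pads swing forward as they close: fully open they stand 13 mm farther back than shut.
Start: joints at [1.183, 0.286, 1.577, -0, 1.279, -0.15], TCP at [0.159, 0.656, 0.231] pointing down, gripper open.
Joint ranges: [-2.77, 2.77], [-0.9, 2.22], [0.21, 2.48], [-1.53, 4.67], [0.24, 2.81], [-2.84, 2.84]. Speed limits (rad/s): [2.79, 2.79, 3.14, 3.14, 3.14, 3.14].

## Interface

Orientations are given as a unit quaternion [x, y, z, w].
In Python, from plant import * gives the robot as it stands.
- The arm moves only by the tool move_arm, never from a script. Its argument "moves" is a list of rows, each a list of 3 entries, a list of its own where there are three numbers: the opening, from 0 (shut) to 1 (fully open), then the shift along the tool's x, y, z in m, then the turn, a rotation vector about the tool's x, y, z in rad. A call has exactly 10 rows; each row shifts and turns the commanded pose from where the row before left it, along the tool's axes as they then stand; what a row does not reach is not made up. A row lasts 1/12 s, in which the tool goes at most 41.7 mm and 7.16 degrees, less where a joint would pass 70% of its speed; a pose out of reach is approached as far as the arm can. A call is refused whole if a number of a shift passes 0.0417 or a number of a turn 0.125, either way. A call with a gripper value outside its range is refused whole. The fingers move at their own pace and stop on an object; "grip_force" is the grip in N (left out, the last holds). Time passes only in rows, so rows that do not move let the fingers close, or fill a call up. It gives the time, the measured TCP pose, the force, the opening and the grip force at its end, in the units of the state.
- get_state(): the state, without advancing time (a new reading comes with each control period).
- read_camera(name): name is "side" or "top"; returns the picture (400x640x3 uint8, red, green, blue); there is no depth.
- camera_params(name): a dict with "fx", "fy", "cx", "cy" (pixels), "k1" (the pictures are not rectified: a ray, as slopes to the right and down, at radius r is drawn at 1 + k1 r^2 times it, then the intrinsics apply), "rvec" (rotation vector, rad) and "tvec" (3), from world to camera coordinates, as OpenCV has them. Camera axes: x right, y down, z forward; pixel columns grow to the right and rows downward; lengths in m; the calibration is good to about 2 mm. A picture is of the moment at which its call begins. camera_params takes no time and is no camera call.
- sign_off(): hands the job in; it is judged then, once.
The state is a dict: "time": time; "qpos": joint angles; "dq": joint speeds; "joint_efforts": joint torques, N m; "eef_pos": TCP position; "tcp_rot": TCP orientation; "contact_force": force on the tool from outside, world axes, zero at the start; "wrist_torque": the same for the moment, N m; "opening": opening from 0.0 (shut) to 1.0 (fully open); "finger_force": force on a finger pad.
Only numpy, scipy, OpenCV 4.12 (cv2) and the standard library are available. Lean on these libraries where they do the work, as an engineer would, in place of code of your own. Each camera call takes 0.05 s, during which the arm holds its last target. There are 200 camera calls.

## Working session

There is one attempt and no reset: what is moved stays moved. The work goes in short steps, Python scripts to look and compute and a tool call to move; the robot and the scene stay as the last step left them, time stands still between calls to the robot, and variables do not carry over. Pictures are saved under pics/ and viewed, at most 14 in all, crops included, and the job is handed in when it is done.

Besides the shell and the picture viewer there is one more tool, called after "Emit:" as name([rows], argument=value, ...), one row to a line, values as JSON. move_arm: Moves the arm, as the interface text tells. Its arguments: {"type":"object","properties":{"moves":{"type":"array"},"grip_force":{"type":"number"}},"required":["moves"]}

```bash
mkdir -p pics; ls; python3 - <<'E'
from plant import *
import cv2
print(get_state())
for n in("side","top"):
    print(n,camera_params(n)); cv2.imwrite(f"pics/{n}0.png",read_camera(n)[:,:,::-1])
E
```

```text
pics
{'time': 0.0, 'qpos': array([ 1.18298585e+00,  2.87226371e-01,  1.57816539e+00, -3.46336302e-06,
        1.27859394e+00, -1.50016293e-01]), 'dq': array([ 0.00096295, -0.00113823, -0.0018693 , -0.00083696, -0.0004298 ,
        0.00010239]), 'joint_efforts': array([ 3.65983169e-04, -4.05970180e+01, -2.92630470e+01, -1.26478485e-04,
        5.83541987e-03,  4.62123396e-06]), 'eef_pos': array([0.15873632, 0.65539998, 0.22991298]), 'tcp_rot': array([ 1.18616574e-01,  9.92939412e-01, -1.15396143e-03, -3.16299185e-04]), 'contact_force': array([0.08525999, 0.03359218, 0.83865944]), 'wrist_torque': array([-0.05346283, -0.03311128, -0.04812799]), 'finger_force': 0.0, 'opening': 1.0012843154598516}
side {'fx': 392.27273323383713, 'fy': 392.27273323383713, 'cx': 315.14931567787687, 'cy': 207.70578080926867, 'k1': -0.023643526646947622, 'rvec': array([ 2.17434172, -0.0517737 ,  0.00334079]), 'tvec': array([-0.48481112,  0.05739844,  0.92332548])}
top {'fx': 454.4789040788449, 'fy': 454.4789040788449, 'cx': 317.2954635920527, 'cy': 193.8219509077158, 'k1': 0.032980414807945606, 'rvec': array([ 2.2122393 , -2.14495615,  0.1173603 ]), 'tvec': array([-0.06113711,  0.46948555,  1.34548838])}
```

View pics/top0.png

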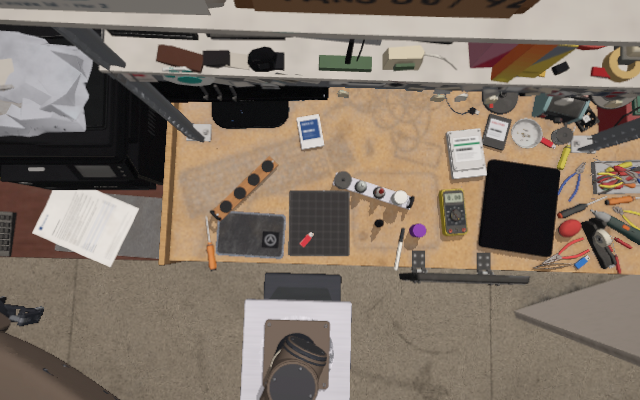

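View pics/side0.png

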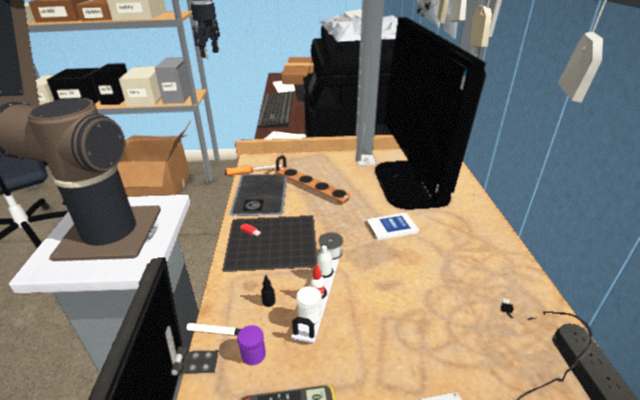

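The top view shows the old rack from (343,180) to its handle at about (410,203), and the wooden rack from (226,208) to (268,165). The black dropper at (379,223) and the purple jar at (418,231) are look-alikes. I'll enlarge both racks.

```bash
python3 - <<'E'
import cv2
t=cv2.imread("pics/top0.png");s=cv2.imread("pics/side0.png")
a=cv2.resize(t[150:230,200:300],None,fx=8,fy=7.5,interpolation=2) 
a=cv2.resize(t[150:225,200:300],None,fx=8,fy=8,interpolation=2);cv2.imwrite("pics/a.png",a)
b=cv2.resize(t[160:235,325:425],None,fx=8,fy=8,interpolation=2);cv2.imwrite("pics/b.png",b)
c=cv2.resize(s[225:345,230:390],None,fx=5,fy=5,interpolation=2);cv2.imwrite("pics/c.png",c)
E
```

```text
(no output)
```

View pics/a.png

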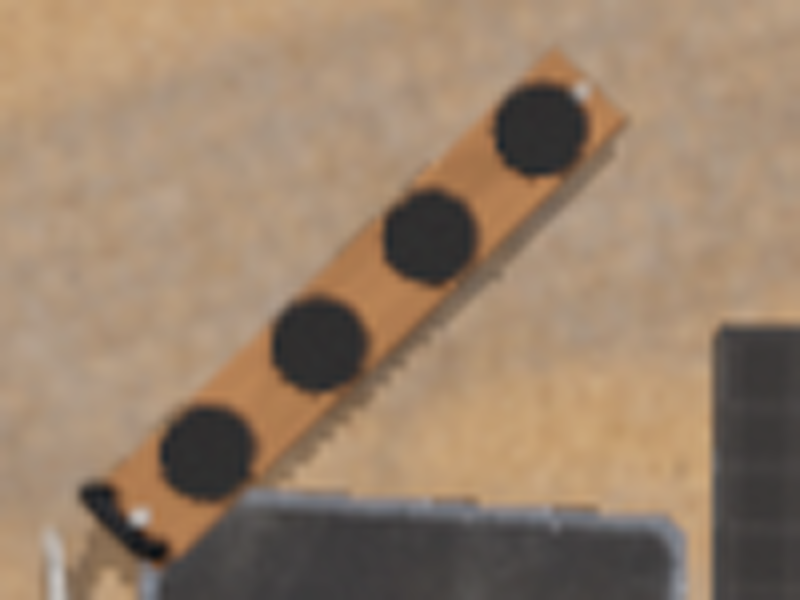

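View pics/b.png

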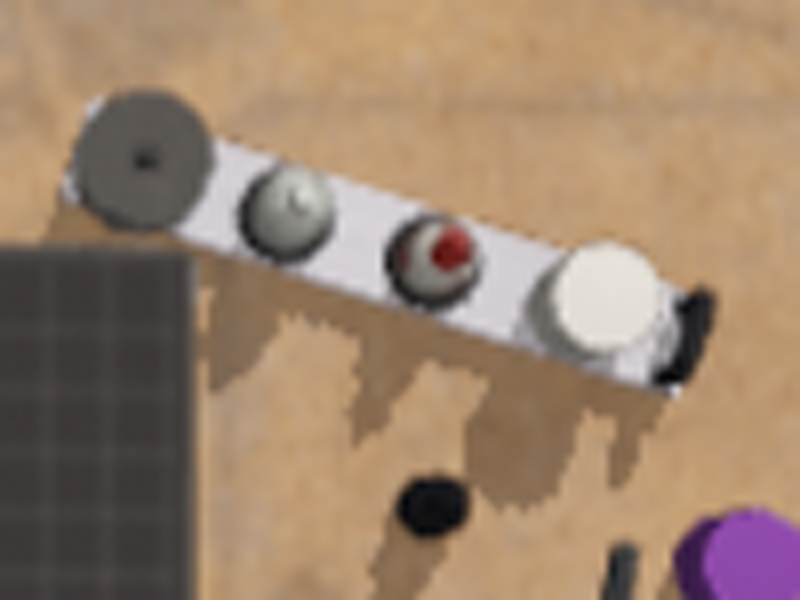

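View pics/c.png

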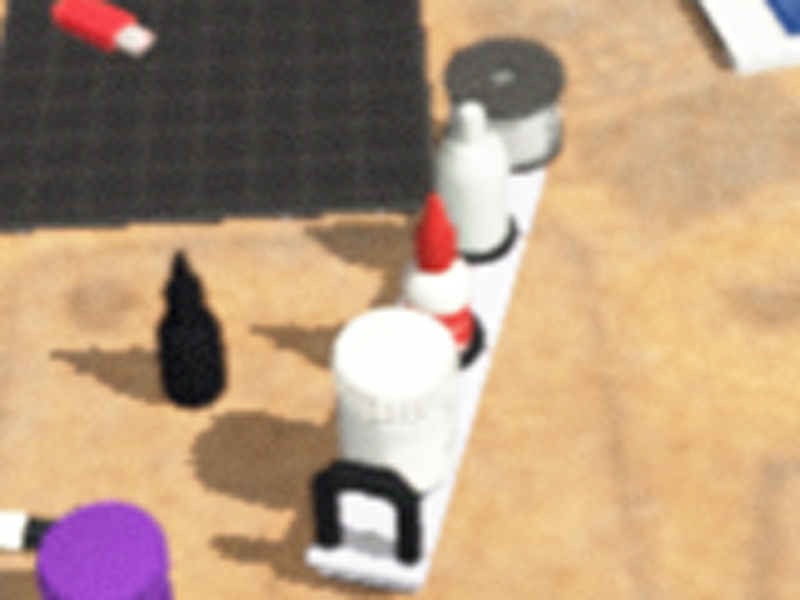

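Crop readings:
- **Wooden rack:** pads at (541,130), (430,236), (319,344) and (208,453) in crop a. The handle is at the lower left.
- **Old rack, outward from its handle (crop b):** jar (606,298), red dropper (tip near 453,243), glue (tip near 298,195), spool (145,160).
- **Look-alikes:** the black dropper at (433,505) and the purple jar at (750,560). Neither stands on the rack, so I leave them alone.

So the jar goes to y -87, the dropper to -29, the glue to +29 and the spool to +87.

```bash
cat > h.py <<'E'
from plant import *
import cv2, numpy as np
from scipy.spatial.transform import Rotation as R
def w(name,uv,z):
    p=camera_params(name); x=(uv[0]-p['cx'])/p['fx']; y=(uv[1]-p['cy'])/p['fy']
    d=np.array([[p['k1'],0,0,0]])
    n=cv2.undistortPoints(np.array([[uv]],float),np.array([[p['fx'],0,p['cx']],[0,p['fy'],p['cy']],[0,0,1]]),np.array([p['k1'],0,0,0,0.]))[0,0]
    M=R.from_rotvec(p['rvec']).as_matrix(); c=-M.T@p['tvec']; r=M.T@np.array([*n,1])
    return c+r*(z-c[2])/r[2]
def px(name,P):
    p=camera_params(name)
    return cv2.projectPoints(np.array([P],float).reshape(-1,3),p['rvec'],p['tvec'],np.array([[p['fx'],0,p['cx']],[0,p['fy'],p['cy']],[0,0,1]]),np.array([p['k1'],0,0,0,0.]))[0].reshape(-1,2)
def crop(uv,x0,y0,f): return [x0+(uv[0]+.5)/f-.5,y0+(uv[1]+.5)/f-.5]
E
cat > m.py <<'E'
from h import *
np.set_printoptions(precision=4,suppress=True)
N=np.array([w("top",crop(u,200,150,8),.02) for u in[(541,130),(430,236),(319,344),(208,453)]])
print("new",N, np.linalg.norm(np.diff(N,axis=0),axis=1))
O=np.array([w("top",crop(u,325,160,8),z) for u,z in[((606,298),.074),((453,243),.09),((298,195),.083),((145,160),.053)]])
print("old",O,np.linalg.norm(np.diff(O,axis=0),axis=1))
S=np.array([w("side",crop(u,230,225,5),z) for u,z in[((395,355),.074),((434,197),.09),((471,107),.083),((505,80),.053)]])
print("side",S)
for n,A in(("new",N),("old",O)):
    d=(A[3]-A[0])[:2]; print(n,"dir from -y/handle",d/np.hypot(*d),A.mean(0),np.hypot(*A[:,:2].T))
print("w black,purple",w("top",crop((433,505),325,160,8),.02),w("top",(418,231),.05))
print(R.from_quat(get_state()['tcp_rot']).as_matrix())
E
python3 m.py
```

```text
new [[0.5518 0.1076 0.02  ]
 [0.51   0.1477 0.02  ]
 [0.4678 0.1875 0.02  ]
 [0.4255 0.2269 0.02  ]] [0.0579 0.058  0.0578]
old [[ 0.4651 -0.2869  0.074 ]
 [ 0.4817 -0.2287  0.09  ]
 [ 0.4981 -0.1735  0.083 ]
 [ 0.5129 -0.12    0.053 ]] [0.0626 0.058  0.0631]
side [[ 0.4643 -0.2929  0.074 ]
 [ 0.4799 -0.2345  0.09  ]
 [ 0.4961 -0.1782  0.083 ]
 [ 0.5128 -0.1266  0.053 ]]
new dir from -y/handle [-0.7266  0.6871] [0.4888 0.1674 0.02  ] [0.5621 0.531  0.504  0.4823]
old dir from -y/handle [0.2751 0.9614] [ 0.4895 -0.2023  0.075 ] [0.5465 0.5332 0.5274 0.5268]
w black,purple [ 0.3902 -0.2335  0.02  ] [ 0.3684 -0.3447  0.05  ]
[[-0.9719  0.2356 -0.0008]
 [ 0.2356  0.9719 -0.002 ]
 [ 0.0003 -0.0022 -1.    ]]
```

```bash
cat >> h.py <<'E'
def plan(tgt,psi=None,n=10,start=None):
    """constant row (shift, turn z) to reach tgt with tool-y yaw psi (deg) in n rows"""
    s=get_state(); p=np.array(s['eef_pos']); M=R.from_quat(s['tcp_rot'])
    y=M.as_matrix()[:,1]; p0=np.degrees(np.arctan2(y[1],y[0]))
    if start is not None: p,p0=np.array(start[0]),start[1]
    a=0 if psi is None else np.radians((p0-psi+180)%360-180)/n
    psi=p0 if psi is None else psi
    M=lambda q:np.array([[-np.sin(q),np.cos(q),0],[np.cos(q),np.sin(q),0],[0,0,-1]])
    A=sum(M(np.radians(p0)-a*i) for i in range(n))
    sh=np.linalg.solve(A,np.array(tgt)-p)
    print("from",p.round(4),round(p0,2),"rows",n,"shift",sh.round(5),"turn",round(a,5),"|s|",np.linalg.norm(sh).round(4)); return tgt,psi
E
python3 - <<'E'
from h import *
s=cv2.imread("pics/side0.png")
cv2.imwrite("pics/d.png",cv2.resize(s[150:225,215:365],None,fx=5.333,fy=5.333,interpolation=2))
P=[(.5518,.1076,.02),(.51,.1477,.02),(.4678,.1875,.02),(.4255,.2269,.02)]
print((px("side",P)-[215,150])*5.333)
S=plan((.44,.28,.23),20); S=plan((.513,-.123,.20),-16,start=S)
E
```

```text
[[662.17002516 225.15919083]
 [571.52318879 185.16801157]
 [485.50913739 147.89241852]
 [404.25594819 113.15467082]]
from [0.1587 0.6554 0.2301] 76.38 rows 10 shift [-4.735e-02 -1.195e-02  1.000e-05] turn 0.09839 |s| 0.0488
from [0.44 0.28 0.23] 20 rows 10 shift [-0.04137  0.00469  0.003  ] turn 0.06283 |s| 0.0417
```

View pics/d.png

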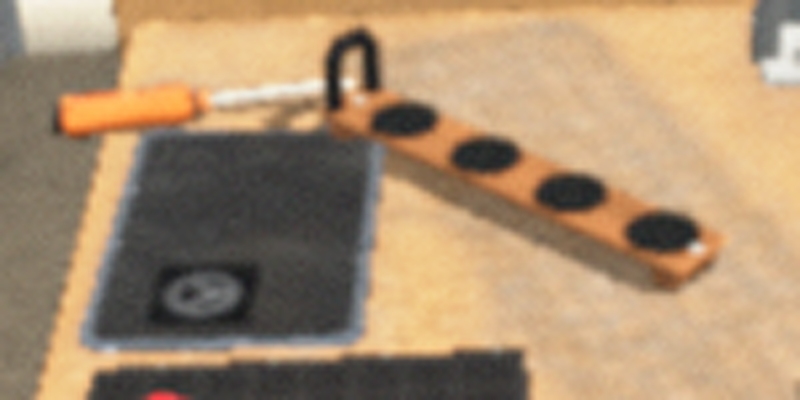

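The side crop shows the wooden rack's pads at (662,231), (571,192), (485,155) and (404,119), about 1 px lower than the top view predicts. The tray beside the rack is flat. I'll move now and use the gripper to calibrate the cameras.

Emit:
move_arm([
  [1,[-0.039,-0.01,0],[0,0,0.098]],
  [1,[-0.039,-0.01,0],[0,0,0.098]],
  [1,[-0.039,-0.01,0],[0,0,0.098]],
  [1,[-0.039,-0.01,0],[0,0,0.098]],
  [1,[-0.039,-0.01,0],[0,0,0.098]],
  [1,[-0.039,-0.01,0],[0,0,0.098]],
  [1,[-0.039,-0.01,0],[0,0,0.098]],
  [1,[-0.039,-0.01,0],[0,0,0.098]],
  [1,[-0.039,-0.01,0],[0,0,0.098]],
  [1,[-0.039,-0.01,0],[0,0,0.098]],
])

```text
time: 0.93
eef_pos: [0.3909, 0.3439, 0.2308]
tcp_rot: [0.574, 0.819, -0.0, -0.0]
contact_force: [1.1, -0.3, -0.0]
opening: 1.0
finger_force: 0.0
```

```bash
python3 - <<'E'
from h import *
S=plan((.50,.08,.2),-5); S=plan((.513,-.123,.12),-16,start=S)
E
```

```text
from [0.3909 0.3439 0.2308] 19.93 rows 10 shift [-0.02796  0.00684  0.00308] turn 0.04351 |s| 0.0289
from [0.5  0.08 0.2 ] -5 rows 10 shift [-0.0198  0.0048  0.008 ] turn 0.0192 |s| 0.0219
```

Emit:
move_arm([
  [1,[-0.028,0.0068,0.003],[0,0,0.0435]],
  [1,[-0.028,0.0068,0.003],[0,0,0.0435]],
  [1,[-0.028,0.0068,0.003],[0,0,0.0435]],
  [1,[-0.028,0.0068,0.003],[0,0,0.0435]],
  [1,[-0.028,0.0068,0.003],[0,0,0.0435]],
  [1,[-0.028,0.0068,0.003],[0,0,0.0435]],
  [1,[-0.028,0.0068,0.003],[0,0,0.0435]],
  [1,[-0.028,0.0068,0.003],[0,0,0.0435]],
  [1,[-0.028,0.0068,0.003],[0,0,0.0435]],
  [1,[-0.028,0.0068,0.003],[0,0,0.0435]],
])

```text
time: 1.77
eef_pos: [0.5004, 0.0807, 0.2008]
tcp_rot: [0.736, 0.677, -0.0, -0.0]
contact_force: [-0.2, 0.6, 0.4]
opening: 1.0
finger_force: 0.0
```

Emit:
move_arm([
  [1,[-0.0198,0.0048,0.008],[0,0,0.0192]],
  [1,[-0.0198,0.0048,0.008],[0,0,0.0192]],
  [1,[-0.0198,0.0048,0.008],[0,0,0.0192]],
  [1,[-0.0198,0.0048,0.008],[0,0,0.0192]],
  [1,[-0.0198,0.0048,0.008],[0,0,0.0192]],
  [1,[-0.0198,0.0048,0.008],[0,0,0.0192]],
  [1,[-0.0198,0.0048,0.008],[0,0,0.0192]],
  [1,[-0.0198,0.0048,0.008],[0,0,0.0192]],
  [1,[-0.0198,0.0048,0.008],[0,0,0.0192]],
  [1,[-0.0198,0.0048,0.008],[0,0,0.0192]],
])

```text
time: 2.6
eef_pos: [0.5141, -0.1217, 0.1205]
tcp_rot: [0.797, 0.604, -0.0, -0.0]
contact_force: [-0.1, -0.5, 0.7]
opening: 1.0
finger_force: 0.0
```

```bash
python3 - <<'E'
from h import *
s=get_state();p=s['eef_pos'];M=R.from_quat(s['tcp_rot']).as_matrix()
print(p,M.round(3))
im=read_camera("side")[:,:,::-1];u=px("side",[p, p-.013*M[:,2]+.0425*M[:,1],p-.013*M[:,2]-.0425*M[:,1]]);print(u, ((u-[250,180])*5.333).round(0))
cv2.imwrite("pics/e.png",cv2.resize(im[180:290,250:400],None,fx=5.333,fy=5.333,interpolation=2))
plan((.513,-.123,.018),-16)
E
```

```text
[ 0.51413171 -0.12168492  0.12049894] [[ 0.272  0.962 -0.001]
 [ 0.962 -0.272  0.   ]
 [ 0.    -0.001 -1.   ]]
[[331.27121389 212.17796877]
 [353.09921415 209.34707947]
 [310.01624983 204.0967844 ]] [[433. 172.]
 [550. 157.]
 [320. 129.]]
from [ 0.5134 -0.1243  0.119 ] -15.9 rows 10 shift [ 1.20e-04 -8.00e-05  1.01e-02] turn 0.00018 |s| 0.0101
```

View pics/e.png

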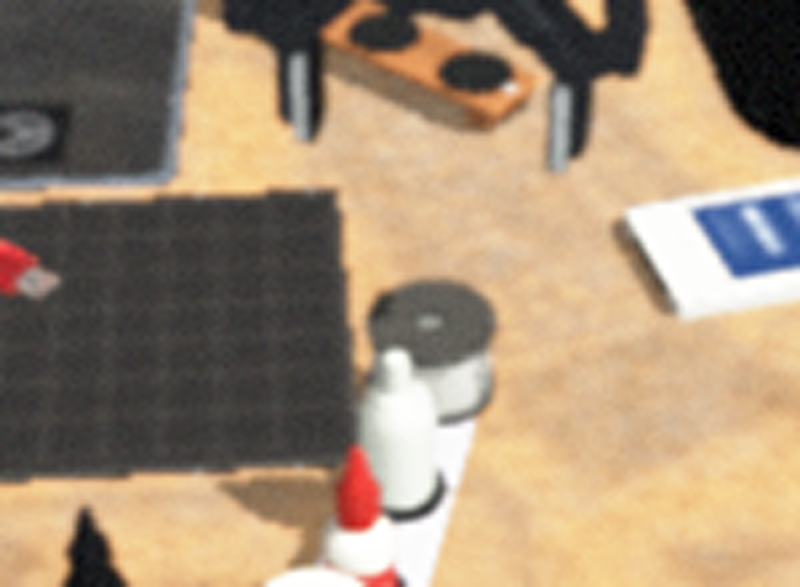

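The side crop shows the fingertips at (308,138) and (560,170), close to the prediction and above the spool at (432,322). The top view will settle the y offset better.

```bash
python3 - <<'E'
from h import *
im=read_camera("top")[:,:,::-1]
s=get_state();p=s['eef_pos'];M=R.from_quat(s['tcp_rot']).as_matrix();print(p)
P=[p-.013*M[:,2]+a*M[:,1]+b*M[:,0] for a in(.0425,.057,-.0425,-.057) for b in (.011,-.011)]
print(((px("top",P)-[300,130]+.5)*8-.5).round(0))
cv2.imwrite("pics/f.png",cv2.resize(im[130:205,300:400],None,fx=8,fy=8,interpolation=2))
E
```

```text
[ 0.51340142 -0.12259495  0.11952551]
[[375. 245.]
 [435. 264.]
 [387. 206.]
 [447. 225.]
 [302. 476.]
 [363. 495.]
 [289. 516.]
 [350. 535.]]
```

View pics/f.png

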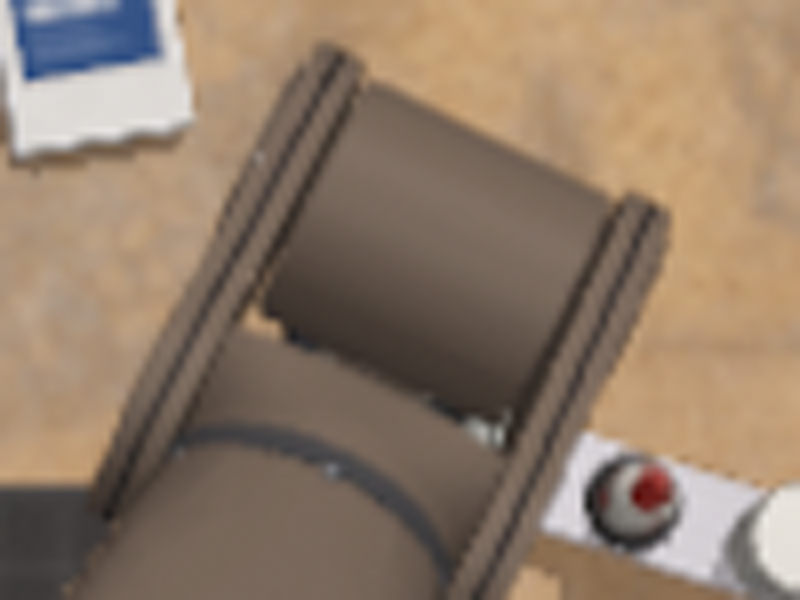

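The arm hides the fingers from above, so I average the two cameras and check placings in the side view. Now the descent onto the spool.

Emit:
move_arm([
  [1,[0,0,0.0115],[0,0,0]],
  [1,[0,0,0.0115],[0,0,0]],
  [1,[0,0,0.0115],[0,0,0]],
  [1,[0,0,0.0115],[0,0,0]],
  [1,[0,0,0.0115],[0,0,0]],
  [1,[0,0,0.0115],[0,0,0]],
  [1,[0,0,0.0115],[0,0,0]],
  [1,[0,0,0.0115],[0,0,0]],
  [1,[0,0,0.0115],[0,0,0]],
  [0.8,[0,0,0],[0,0,0]],
], grip_force=30)

```text
time: 3.53
eef_pos: [0.5126, -0.12, 0.0148]
tcp_rot: [0.797, 0.604, -0.001, -0.002]
contact_force: [-1.3, -0.9, -0.2]
opening: 0.881
finger_force: 0.0
```

Emit:
move_arm([
  [0,[0,0,0],[0,0,0]],
  [0,[0,0,0],[0,0,0]],
  [0,[0,0,0],[0,0,0]],
  [0,[0,0,0],[0,0,0]],
  [0,[0,0,0],[0,0,0]],
  [0,[0,0,0],[0,0,0]],
  [0,[0,0,0],[0,0,0]],
  [0,[0,0,0],[0,0,0]],
  [0,[0,0,0],[0,0,0]],
  [0,[0,0,0],[0,0,0]],
], grip_force=30)

```text
time: 4.37
eef_pos: [0.5151, -0.1211, 0.0184]
tcp_rot: [0.797, 0.604, 0.0, 0.001]
contact_force: [0.6, -0.3, 2.2]
opening: 0.578
finger_force: 31.8
```

```bash
python3 - <<'E'
from h import *
s=get_state();print(s['opening'],s['finger_force'],s['eef_pos'],s['contact_force'])
im=read_camera("side")[:,:,::-1]
cv2.imwrite("pics/g.png",cv2.resize(im[190:300,260:410],None,fx=5.333,fy=5.333,interpolation=2))
E
```

```text
0.5783351180653459 31.788661822210997 [ 0.51511174 -0.12108099  0.01840973] [ 0.59438701 -0.29842897  2.21245916]
```

View pics/g.png

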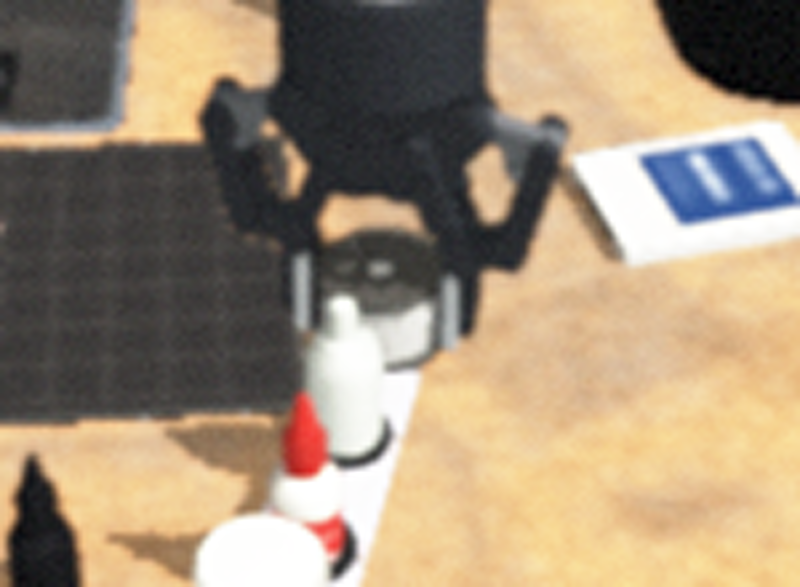

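The gripper is closed on the spool at opening 0.58 (about 50 mm) with 32 N, and the glue bottle is undisturbed. Next I work out the wooden pads from both cameras and plan the transfer.

```bash
python3 - <<'E'
from h import *
np.set_printoptions(precision=4,suppress=True)
S=np.array([w("side",crop(u,215,150,5.333),.02) for u in[(662,231),(571,192),(485,155),(404,119)]])
T=np.array([[.5518,.1076,.02],[.51,.1477,.02],[.4678,.1875,.02],[.4255,.2269,.02]])
print(S); A=(S+T)/2; c=A.mean(0); d=A[3]-A[0];d/=np.linalg.norm(d); print("yaw",np.degrees(np.arctan2(d[1],d[0])),[ (c+k*d) for k in(-.087,-.029,.029,.087)])
q=c+.087*d
st=((.5145,-.1215,.138),-16)
print(st); S1=plan((.46,.06,.138),28,n=6+0,start=st)
plan((*q[:2],.12),77,n=9,start=((.5145,-.1215,.138),27))
E
```

```text
[[0.5504 0.1044 0.02  ]
 [0.5084 0.1433 0.02  ]
 [0.4663 0.1826 0.02  ]
 [0.4243 0.223  0.02  ]]
yaw 136.68946610363082 [array([0.5514, 0.1057, 0.02  ]), array([0.5092, 0.1455, 0.02  ]), array([0.467 , 0.1853, 0.02  ]), array([0.4248, 0.2251, 0.02  ])]
((0.5145, -0.1215, 0.138), -16)
from [ 0.5145 -0.1215  0.138 ] -16 rows 6 shift [ 0.0313 -0.008  -0.    ] turn -0.12799 |s| 0.0324
from [ 0.5145 -0.1215  0.138 ] 27 rows 9 shift [0.0338 0.0234 0.002 ] turn -0.09696 |s| 0.0411
```

Emit:
move_arm([
  [0,[0,0,-0.01],[0,0,0]],
  [0,[0,0,-0.03],[0,0,0]],
  [0,[0,0,-0.04],[0,0,0]],
  [0,[0,0,-0.04],[0,0,0]],
  [0,[0,0,0],[0,0,-0.12]],
  [0,[0,0,0],[0,0,-0.12]],
  [0,[0,0,0],[0,0,-0.12]],
  [0,[0,0,0],[0,0,-0.12]],
  [0,[0,0,0],[0,0,-0.12]],
  [0,[0,0,0],[0,0,-0.12]],
], grip_force=45)

```text
time: 5.25
eef_pos: [0.5134, -0.1202, 0.1371]
tcp_rot: [0.531, 0.848, -0.0, -0.001]
contact_force: [-0.2, -0.4, -2.1]
opening: 0.568
finger_force: 47.3
```

```bash
python3 - <<'E'
from h import *
plan((.4248,.2251,.12),77)
E
```

```text
from [ 0.5134 -0.1202  0.1371] 25.9 rows 10 shift [0.03036 0.02087 0.00171] turn -0.08919 |s| 0.0369
```

Emit:
move_arm([
  [0,[0.0304,0.0209,0.0017],[0,0,-0.0892]],
  [0,[0.0304,0.0209,0.0017],[0,0,-0.0892]],
  [0,[0.0304,0.0209,0.0017],[0,0,-0.0892]],
  [0,[0.0304,0.0209,0.0017],[0,0,-0.0892]],
  [0,[0.0304,0.0209,0.0017],[0,0,-0.0892]],
  [0,[0.0304,0.0209,0.0017],[0,0,-0.0892]],
  [0,[0.0304,0.0209,0.0017],[0,0,-0.0892]],
  [0,[0.0304,0.0209,0.0017],[0,0,-0.0892]],
  [0,[0.0304,0.0209,0.0017],[0,0,-0.0892]],
  [0,[0.0304,0.0209,0.0017],[0,0,-0.0892]],
])

```text
time: 6.08
eef_pos: [0.4261, 0.2268, 0.1203]
tcp_rot: [0.114, 0.993, -0.0, -0.001]
contact_force: [0.8, 0.8, -1.5]
opening: 0.57
finger_force: 47.4
```

```bash
python3 - <<'E'
from h import *
for i in range(3): plan((.4248,.2251,.024),77)
E
```

```text
from [0.4261 0.2268 0.1203] 76.92 rows 10 shift [ 9.00e-05 -1.90e-04  9.63e-03] turn -0.00014 |s| 0.0096
from [0.4261 0.2268 0.1203] 76.92 rows 10 shift [ 9.00e-05 -1.90e-04  9.63e-03] turn -0.00014 |s| 0.0096
from [0.4261 0.2268 0.1203] 76.92 rows 10 shift [ 9.00e-05 -1.90e-04  9.63e-03] turn -0.00014 |s| 0.0096
```

Emit:
move_arm([
  [0,[0,0,0.0105],[0,0,0]],
  [0,[0,0,0.0105],[0,0,0]],
  [0,[0,0,0.0105],[0,0,0]],
  [0,[0,0,0.0105],[0,0,0]],
  [0,[0,0,0.0105],[0,0,0]],
  [0,[0,0,0.0105],[0,0,0]],
  [0,[0,0,0.0105],[0,0,0]],
  [0,[0,0,0.0105],[0,0,0]],
  [0,[0,0,0.0105],[0,0,0]],
  [0,[0,0,0],[0,0,0]],
])

```text
time: 6.92
eef_pos: [0.4262, 0.2247, 0.0237]
tcp_rot: [0.116, 0.993, -0.001, -0.002]
contact_force: [-1.9, 0.1, -2.3]
opening: 0.572
finger_force: 47.4
```

```bash
python3 - <<'E'
from h import *
s=get_state();print(s['opening'],s['finger_force'],s['eef_pos'],s['contact_force'])
im=read_camera("side")[:,:,::-1]
print(((px("side",[(.4248,.2251,.053),(.4248,.2251,.062),(.4248,.2251,.02)])-[245,140])*8).round(0))
cv2.imwrite("pics/i.png",cv2.resize(im[140:215,245:345],None,fx=8,fy=8,interpolation=2))
E
```

```text
0.5720360804211154 47.394385393563425 [0.42623975 0.22469756 0.0236651 ] [-1.9034367   0.12268169 -2.3343327 ]
[[359. 169.]
 [358. 146.]
 [364. 252.]]
```

View pics/i.png

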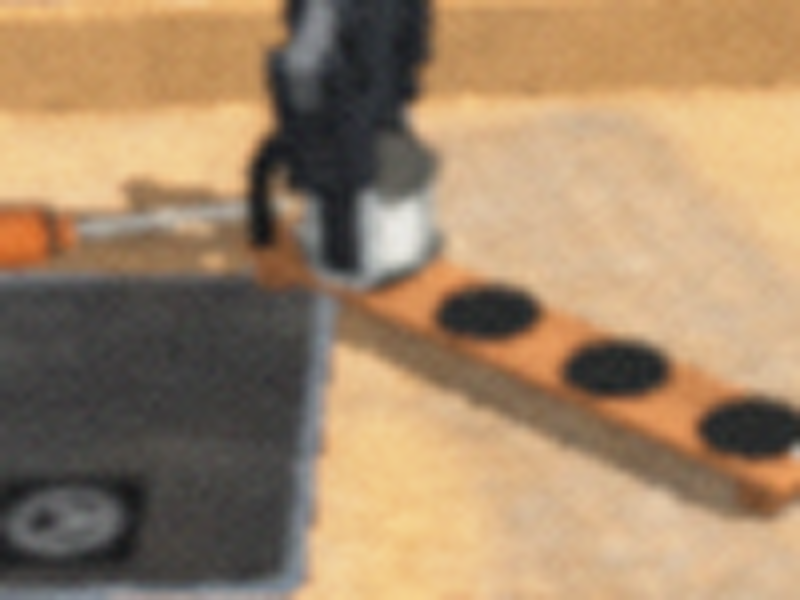

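The spool spans x 303–440 in the crop (centre about 371), against an expected pad centre near (369,258), so it is above its pad. I lower it, watch the force, and open only slightly.

Emit:
move_arm([
  [0,[0,0,0.003],[0,0,0]],
  [0,[0,0,0.003],[0,0,0]],
  [0,[0,0,0.002],[0,0,0]],
  [0,[0,0,0],[0,0,0]],
  [0,[0,0,0],[0,0,0]],
  [0,[0,0,0],[0,0,0]],
  [0,[0,0,0],[0,0,0]],
  [0,[0,0,0],[0,0,0]],
  [0,[0,0,0],[0,0,0]],
  [0,[0,0,0],[0,0,0]],
])

```text
time: 7.8
eef_pos: [0.4281, 0.2255, 0.0185]
tcp_rot: [0.116, 0.993, 0.0, 0.0]
contact_force: [-0.4, 0.1, 0.0]
opening: 0.571
finger_force: 47.6
```

Emit:
move_arm([
  [0,[0,0,0.001],[0,0,0]],
  [0,[0,0,0],[0,0,0]],
  [0,[0,0,0],[0,0,0]],
  [0,[0,0,0],[0,0,0]],
  [0.65,[0,0,0],[0,0,0]],
  [0.7,[0,0,0],[0,0,0]],
  [0.75,[0,0,0],[0,0,0]],
  [0.75,[0,0,0],[0,0,0]],
  [0.75,[0,0,0],[0,0,0]],
  [0.75,[0,0,0],[0,0,0]],
])

```text
time: 8.63
eef_pos: [0.4279, 0.2254, 0.0172]
tcp_rot: [0.116, 0.993, -0.0, -0.0]
contact_force: [-0.1, -0.2, 0.7]
opening: 0.75
finger_force: 0.0
```

Emit:
move_arm([
  [0.75,[0,0,-0.01],[0,0,0]],
  [0.75,[0,0,-0.02],[0,0,0]],
  [0.75,[0,0,-0.03],[0,0,0]],
  [0.75,[0,0,-0.03],[0,0,0]],
  [0.75,[0,0,-0.03],[0,0,0]],
  [1,[0,0,-0.02],[0,0,0.1]],
  [1,[0,0,0],[0,0,0.12]],
  [1,[0,0,0],[0,0,0.12]],
  [1,[0,0,0],[0,0,0.12]],
  [1,[0,0,0],[0,0,0.12]],
])

```text
time: 9.47
eef_pos: [0.428, 0.2255, 0.1584]
tcp_rot: [0.398, 0.917, 0.0, 0.0]
contact_force: [-0.6, 0.5, 0.1]
opening: 1.002
finger_force: 0.0
```

```bash
python3 - <<'E'
from h import *
plan((.4649,-.2886,.13),-16,n=20)
im=read_camera("side")[:,:,::-1]
cv2.imwrite("pics/j_s.png",im)
t=read_camera("top")[:,:,::-1]; cv2.imwrite("pics/j_t.png",t)
E
```

```text
from [0.428  0.2255 0.1584] 43.09 rows 20 shift [-0.02646 -0.0051   0.00142] turn 0.05157 |s| 0.027
```

```bash
python3 - <<'E'
from h import *
S=plan((.50,-.10,.15),-16)
plan((.497,-.1771,.11),-16,n=4,start=S)
E
```

```text
from [0.428  0.2255 0.1581] 43.44 rows 10 shift [-0.03477 -0.00256  0.00081] turn 0.10374 |s| 0.0349
from [ 0.5  -0.1   0.15] -16 rows 4 shift [-0.01874  0.00459  0.01   ] turn 0.0 |s| 0.0217
```

Emit:
move_arm([
  [1,[-0.0348,-0.0026,0.0008],[0,0,0.1037]],
  [1,[-0.0348,-0.0026,0.0008],[0,0,0.1037]],
  [1,[-0.0348,-0.0026,0.0008],[0,0,0.1037]],
  [1,[-0.0348,-0.0026,0.0008],[0,0,0.1037]],
  [1,[-0.0348,-0.0026,0.0008],[0,0,0.1037]],
  [1,[-0.0348,-0.0026,0.0008],[0,0,0.1037]],
  [1,[-0.0348,-0.0026,0.0008],[0,0,0.1037]],
  [1,[-0.0348,-0.0026,0.0008],[0,0,0.1037]],
  [1,[-0.0348,-0.0026,0.0008],[0,0,0.1037]],
  [1,[-0.0348,-0.0026,0.0008],[0,0,0.1037]],
])

```text
time: 10.4
eef_pos: [0.4999, -0.1023, 0.1499]
tcp_rot: [0.799, 0.601, 0.0, 0.0]
contact_force: [0.9, -0.8, -0.8]
opening: 0.999
finger_force: 0.0
```

```bash
python3 - <<'E'
from h import *
t=read_camera("top")[:,:,::-1]; s=read_camera("side")[:,:,::-1]
a=cv2.resize(t[150:225,200:300],(800,600),interpolation=2)[:, :430]
b=cv2.resize(s[150:205,255:325],None,fx=5.28,fy=5.28,interpolation=2)
o=np.zeros((600,800,3),np.uint8);o[:,:430]=a;o[:b.shape[0],430:430+b.shape[1]]=b[:,:370];cv2.imwrite("pics/k.png",o)
print((px("top",[(.4255,.2269,.053)])-[200,150]+.5)*8)
plan((.497,-.1771,.11),-16,n=4)
E
```

```text
[[191.72472586 447.52058617]]
from [ 0.4991 -0.1045  0.1497] -16.2 rows 4 shift [-0.01759  0.00454  0.00993] turn -0.00088 |s| 0.0207
```

View pics/k.png

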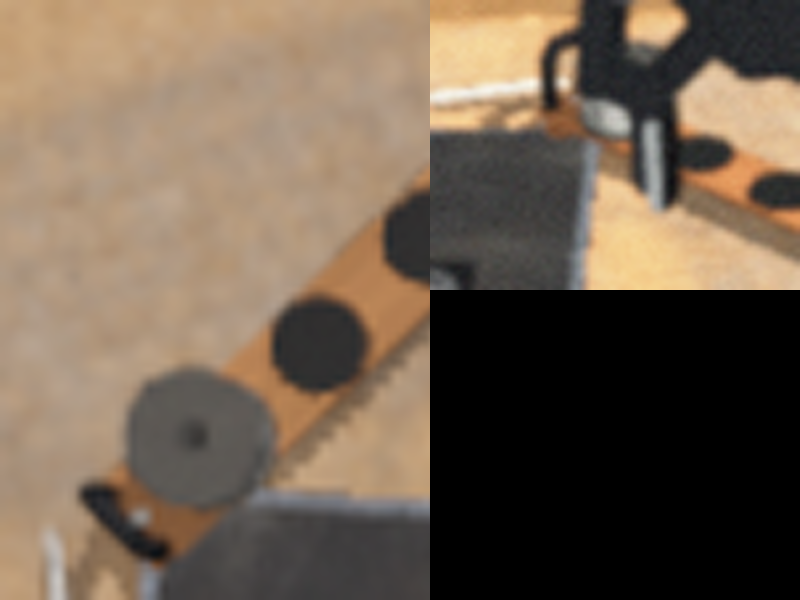

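The spool stands on the handle-side pad with its hole at (195,436). Expected was about (192,447), so it is roughly 4 mm off in +x; I can correct that later. Next is the glue bottle.

Emit:
move_arm([
  [1,[-0.0178,0.0046,0.01],[0,0,0]],
  [1,[-0.0178,0.0046,0.01],[0,0,0]],
  [1,[-0.0178,0.0046,0.01],[0,0,0]],
  [1,[-0.0178,0.0046,0.01],[0,0,0]],
  [1,[0,0,0.016],[0,0,0]],
  [1,[0,0,0.016],[0,0,0]],
  [1,[0,0,0.016],[0,0,0]],
  [1,[0,0,0.016],[0,0,0]],
  [1,[0,0,0.016],[0,0,0]],
  [1,[0,0,0.005],[0,0,0]],
], grip_force=30)

```text
time: 11.33
eef_pos: [0.4965, -0.1724, 0.0221]
tcp_rot: [0.797, 0.603, -0.001, -0.002]
contact_force: [-0.4, 0.6, -0.5]
opening: 1.002
finger_force: 0.0
```

Emit:
move_arm([
  [0,[0,0,0],[0,0,0]],
  [0,[0,0,0],[0,0,0]],
  [0,[0,0,0],[0,0,0]],
  [0,[0,0,0],[0,0,0]],
  [0,[0,0,0],[0,0,0]],
  [0,[0,0,0],[0,0,0]],
  [0,[0,0,0],[0,0,0]],
  [0,[0,0,0],[0,0,0]],
  [0,[0,0,0],[0,0,0]],
  [0,[0,0,0],[0,0,0]],
])

```text
time: 12.17
eef_pos: [0.4987, -0.1744, 0.0256]
tcp_rot: [0.799, 0.602, 0.0, 0.001]
contact_force: [-0.6, 0.8, 5.9]
opening: 0.315
finger_force: 30.0
```

Emit:
move_arm([
  [0,[0,0,-0.01],[0,0,0]],
  [0,[0,0,-0.03],[0,0,0]],
  [0,[0,0,-0.04],[0,0,0]],
  [0,[0,0,-0.035],[0,0,0]],
  [0,[0,0,0],[0,0,-0.1]],
  [0,[0,0,0],[0,0,-0.1]],
  [0,[0,0,0],[0,0,-0.1]],
  [0,[0,0,0],[0,0,-0.1]],
  [0,[0,0,0],[0,0,-0.1]],
  [0,[0,0,0],[0,0,-0.1]],
], grip_force=35)

```text
time: 13.0
eef_pos: [0.4973, -0.1738, 0.1393]
tcp_rot: [0.583, 0.812, -0.0, -0.0]
contact_force: [-0.6, -0.3, -0.2]
opening: 0.313
finger_force: 34.5
```

```bash
python3 - <<'E'
from h import *
plan((.4675,.1872,.13),46.6)
E
```

```text
from [ 0.4973 -0.1738  0.1393] 18.68 rows 10 shift [0.03273 0.01633 0.00093] turn -0.04873 |s| 0.0366
```

Emit:
move_arm([
  [0,[0.0327,0.0163,0.001],[0,0,-0.0487]],
  [0,[0.0327,0.0163,0.001],[0,0,-0.0487]],
  [0,[0.0327,0.0163,0.001],[0,0,-0.0487]],
  [0,[0.0327,0.0163,0.001],[0,0,-0.0487]],
  [0,[0.0327,0.0163,0.001],[0,0,-0.0487]],
  [0,[0.0327,0.0163,0.001],[0,0,-0.0487]],
  [0,[0.0327,0.0163,0.001],[0,0,-0.0487]],
  [0,[0.0327,0.0163,0.001],[0,0,-0.0487]],
  [0,[0.0327,0.0163,0.001],[0,0,-0.0487]],
  [0,[0.0327,0.0163,0.001],[0,0,-0.0487]],
])

```text
time: 13.83
eef_pos: [0.4689, 0.1883, 0.1295]
tcp_rot: [0.371, 0.929, 0.0, 0.0]
contact_force: [0.7, 0.8, -0.9]
opening: 0.313
finger_force: 34.6
```

Emit:
move_arm([
  [0,[0,0,0],[0,0,0]],
  [0,[0,0,0.015],[0,0,0]],
  [0,[0,0,0.015],[0,0,0]],
  [0,[0,0,0.015],[0,0,0]],
  [0,[0,0,0.015],[0,0,0]],
  [0,[0,0,0.015],[0,0,0]],
  [0,[0,0,0.015],[0,0,0]],
  [0,[0,0,0],[0,0,0]],
  [0,[0,0,0],[0,0,0]],
  [0,[0,0,0],[0,0,0]],
])

```text
time: 14.67
eef_pos: [0.4702, 0.1866, 0.0401]
tcp_rot: [0.372, 0.928, 0.0, 0.0]
contact_force: [0.2, 0.3, 0.0]
opening: 0.31
finger_force: 34.6
```

```bash
python3 - <<'E'
from h import *
print(get_state()['contact_force']);plan((.4675,.1872,.0245),46.6,n=3)
E
```

```text
[0.15805126 0.26369314 0.0246632 ]
from [0.4702 0.1866 0.0401] 46.28 rows 3 shift [ 0.0008  -0.00048  0.0052 ] turn -0.00189 |s| 0.0053
```

Emit:
move_arm([
  [0,[0.0008,-0.0005,0.005],[0,0,0]],
  [0,[0.0008,-0.0005,0.005],[0,0,0]],
  [0,[0.0008,-0.0005,0.003],[0,0,0]],
  [0,[0,0,0.001],[0,0,0]],
  [0,[0,0,0],[0,0,0]],
  [0,[0,0,0],[0,0,0]],
  [0,[0,0,0],[0,0,0]],
  [0,[0,0,0],[0,0,0]],
  [0,[0,0,0],[0,0,0]],
  [0,[0,0,0],[0,0,0]],
])

```text
time: 15.5
eef_pos: [0.4667, 0.1873, 0.0256]
tcp_rot: [0.372, 0.928, -0.0, -0.0]
contact_force: [-3.1, 0.1, 5.0]
opening: 0.313
finger_force: 35.1
```

Emit:
move_arm([
  [0.4,[0,0,0],[0,0,0]],
  [0.45,[0,0,0],[0,0,0]],
  [0.5,[0,0,0],[0,0,0]],
  [0.6,[0,0,0],[0,0,0]],
  [0.65,[0,0,0],[0,0,0]],
  [0.65,[0,0,-0.015],[0,0,0]],
  [0.65,[0,0,-0.03],[0,0,0]],
  [0.65,[0,0,-0.03],[0,0,0]],
  [0.65,[0,0,-0.03],[0,0,0]],
  [1,[0,0,-0.03],[0,0,0]],
])

```text
time: 16.33
eef_pos: [0.4666, 0.1873, 0.1614]
tcp_rot: [0.372, 0.928, -0.0, -0.0]
contact_force: [0.7, -0.1, 0.7]
opening: 0.778
finger_force: 0.0
```

```bash
python3 - <<'E'
from h import *
plan((.49,-.16,.15),-16)
E
```

```text
from [0.4666 0.1873 0.1614] 46.29 rows 10 shift [-0.03541 -0.0091   0.00114] turn 0.10872 |s| 0.0366
```

Emit:
move_arm([
  [1,[-0.0354,-0.0091,0.001],[0,0,0.1087]],
  [1,[-0.0354,-0.0091,0.001],[0,0,0.1087]],
  [1,[-0.0354,-0.0091,0.001],[0,0,0.1087]],
  [1,[-0.0354,-0.0091,0.001],[0,0,0.1087]],
  [1,[-0.0354,-0.0091,0.001],[0,0,0.1087]],
  [1,[-0.0354,-0.0091,0.001],[0,0,0.1087]],
  [1,[-0.0354,-0.0091,0.001],[0,0,0.1087]],
  [1,[-0.0354,-0.0091,0.001],[0,0,0.1087]],
  [1,[-0.0354,-0.0091,0.001],[0,0,0.1087]],
  [1,[-0.0354,-0.0091,0.001],[0,0,0.1087]],
])

```text
time: 17.17
eef_pos: [0.4901, -0.1618, 0.1504]
tcp_rot: [0.8, 0.6, 0.0, 0.0]
contact_force: [0.1, -0.2, 0.1]
opening: 0.998
finger_force: 0.0
```

```bash
python3 - <<'E'
from h import *
t=read_camera("top")[:,:,::-1]
cv2.imwrite("pics/l.png",cv2.resize(t[175:225,205:265],None,fx=12,fy=12,interpolation=2))
E=lambda P:((px("top",P)-[205,175]+.5)*12).round(0)
print(E([(.4255,.2269,.053),(.4678,.1875,.083),(.4678,.1875,.02)]))
plan((.481,-.2329,.12),-16,n=4)
E
```

```text
[[228. 371.]
 [378. 191.]
 [419. 217.]]
from [ 0.4879 -0.1666  0.1501] -16.73 rows 4 shift [-0.01638  0.00305  0.00752] turn -0.00318 |s| 0.0183
```

View pics/l.png

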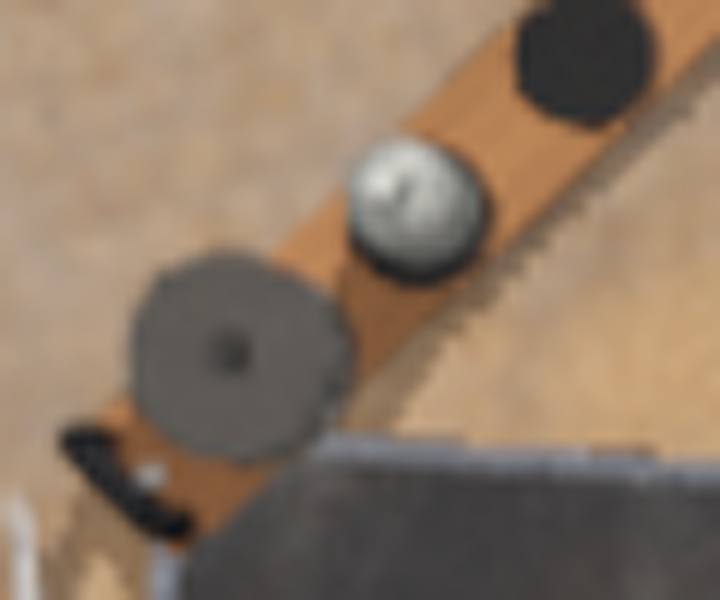

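The glue bottle stands on its pad with its disc centre near (410,205), about 3 mm off along the row. That matches the 2.7 mm that the TCP was off at the pick, so for the dropper I'll settle and correct before closing.

Emit:
move_arm([
  [1,[-0.0165,0.003,0.0075],[0,0,-0.003]],
  [1,[-0.0165,0.003,0.0075],[0,0,-0.003]],
  [1,[-0.0165,0.003,0.0075],[0,0,-0.003]],
  [1,[-0.0165,0.003,0.0075],[0,0,-0.003]],
  [1,[0,0,0],[0,0,0]],
  [1,[0,0,0],[0,0,0]],
  [1,[0,0,0],[0,0,0]],
  [1,[0,0,0],[0,0,0]],
  [1,[0,0,0],[0,0,0]],
  [1,[0,0,0],[0,0,0]],
])

```text
time: 18.05
eef_pos: [0.4843, -0.226, 0.1208]
tcp_rot: [0.795, 0.607, 0.0, 0.0]
contact_force: [-0.3, 0.0, 0.1]
opening: 1.005
finger_force: 0.0
```

```bash
python3 - <<'E'
from h import *
plan((.481,-.2329,.024),-16,n=8)
E
```

```text
from [ 0.4843 -0.226   0.1208] -15.24 rows 8 shift [-0.00094 -0.00017  0.0121 ] turn 0.00166 |s| 0.0121
```

Emit:
move_arm([
  [1,[-0.0009,0,0.012],[0,0,0.0017]],
  [1,[-0.0009,0,0.012],[0,0,0.0017]],
  [1,[-0.0009,0,0.012],[0,0,0.0017]],
  [1,[-0.0009,0,0.012],[0,0,0.0017]],
  [1,[-0.0009,0,0.012],[0,0,0.0017]],
  [1,[-0.0009,0,0.012],[0,0,0.0017]],
  [1,[-0.0009,0,0.012],[0,0,0.0017]],
  [1,[-0.0009,0,0.012],[0,0,0.0017]],
  [1,[0,0,0],[0,0,0]],
  [1,[0,0,0],[0,0,0]],
], grip_force=30)

```text
time: 18.88
eef_pos: [0.4815, -0.2332, 0.0232]
tcp_rot: [0.799, 0.601, -0.0, -0.001]
contact_force: [-0.1, -0.8, -0.2]
opening: 1.003
finger_force: 0.0
```

Emit:
move_arm([
  [0,[0,0,0],[0,0,0]],
  [0,[0,0,0],[0,0,0]],
  [0,[0,0,0],[0,0,0]],
  [0,[0,0,0],[0,0,0]],
  [0,[0,0,0],[0,0,0]],
  [0,[0,0,0],[0,0,0]],
  [0,[0,0,0],[0,0,0]],
  [0,[0,0,0],[0,0,0]],
  [0,[0,0,0],[0,0,0]],
  [0,[0,0,0],[0,0,0]],
])

```text
time: 19.72
eef_pos: [0.4824, -0.2338, 0.025]
tcp_rot: [0.799, 0.601, 0.0, 0.0]
contact_force: [-2.2, 0.8, 4.9]
opening: 0.28
finger_force: 29.9
```

Emit:
move_arm([
  [0,[0,0,-0.01],[0,0,0]],
  [0,[0,0,-0.03],[0,0,0]],
  [0,[0,0,-0.04],[0,0,0]],
  [0,[0,0,-0.035],[0,0,0]],
  [0,[0,0,0],[0,0,-0.1]],
  [0,[0,0,0],[0,0,-0.1]],
  [0,[0,0,0],[0,0,-0.1]],
  [0,[0,0,0],[0,0,-0.1]],
  [0,[0,0,0],[0,0,-0.1]],
  [0,[0,0,0],[0,0,-0.1]],
], grip_force=35)

```text
time: 20.55
eef_pos: [0.4817, -0.2333, 0.1392]
tcp_rot: [0.584, 0.812, 0.0, -0.0]
contact_force: [0.0, 0.3, -0.2]
opening: 0.28
finger_force: 34.4
```

```bash
python3 - <<'E'
from h import *
plan((.5095,.1473,.13),46.6)
E
```

```text
from [ 0.4817 -0.2333  0.1392] 18.58 rows 10 shift [0.03143 0.02231 0.00092] turn -0.0489 |s| 0.0386
```

Emit:
move_arm([
  [0,[0.0314,0.0223,0.001],[0,0,-0.0489]],
  [0,[0.0314,0.0223,0.001],[0,0,-0.0489]],
  [0,[0.0314,0.0223,0.001],[0,0,-0.0489]],
  [0,[0.0314,0.0223,0.001],[0,0,-0.0489]],
  [0,[0.0314,0.0223,0.001],[0,0,-0.0489]],
  [0,[0.0314,0.0223,0.001],[0,0,-0.0489]],
  [0,[0.0314,0.0223,0.001],[0,0,-0.0489]],
  [0,[0.0314,0.0223,0.001],[0,0,-0.0489]],
  [0,[0.0314,0.0223,0.001],[0,0,-0.0489]],
  [0,[0.0314,0.0223,0.001],[0,0,-0.0489]],
])

```text
time: 21.38
eef_pos: [0.5113, 0.1485, 0.1294]
tcp_rot: [0.371, 0.929, 0.0, 0.0]
contact_force: [0.6, -0.3, -1.2]
opening: 0.279
finger_force: 34.4
```

Emit:
move_arm([
  [0,[0,0,0],[0,0,0]],
  [0,[0,0,0.015],[0,0,0]],
  [0,[0,0,0.015],[0,0,0]],
  [0,[0,0,0.015],[0,0,0]],
  [0,[0,0,0.015],[0,0,0]],
  [0,[0,0,0.015],[0,0,0]],
  [0,[0,0,0.013],[0,0,0]],
  [0,[0,0,0],[0,0,0]],
  [0,[0,0,0],[0,0,0]],
  [0,[0,0,0],[0,0,0]],
])

```text
time: 22.22
eef_pos: [0.5123, 0.1465, 0.0421]
tcp_rot: [0.372, 0.928, 0.0, 0.0]
contact_force: [1.2, -0.3, 0.2]
opening: 0.283
finger_force: 34.5
```

```bash
python3 - <<'E'
from h import *
print(get_state()['contact_force']);plan((.5095,.1473,.025),46.6,n=3)
E
```

```text
[ 1.1858967  -0.30842     0.23694867]
from [0.5123 0.1465 0.0421] 46.31 rows 3 shift [ 0.00085 -0.00045  0.00569] turn -0.00171 |s| 0.0058
```

Emit:
move_arm([
  [0,[0.0008,-0.0005,0.006],[0,0,0]],
  [0,[0.0008,-0.0005,0.006],[0,0,0]],
  [0,[0.0008,-0.0005,0.003],[0,0,0]],
  [0,[0,0,0.001],[0,0,0]],
  [0,[0,0,0],[0,0,0]],
  [0,[0,0,0],[0,0,0]],
  [0,[0,0,0],[0,0,0]],
  [0,[0,0,0],[0,0,0]],
  [0,[0,0,0],[0,0,0]],
  [0,[0,0,0],[0,0,0]],
])

```text
time: 23.05
eef_pos: [0.5091, 0.1472, 0.0254]
tcp_rot: [0.372, 0.928, 0.0, 0.0]
contact_force: [0.5, -0.4, -0.6]
opening: 0.278
finger_force: 34.5
```

Emit:
move_arm([
  [0,[0,0,0.001],[0,0,0]],
  [0,[0,0,0],[0,0,0]],
  [0,[0,0,0],[0,0,0]],
  [0.35,[0,0,0],[0,0,0]],
  [0.4,[0,0,0],[0,0,0]],
  [0.5,[0,0,0],[0,0,0]],
  [0.6,[0,0,0],[0,0,0]],
  [0.65,[0,0,0],[0,0,0]],
  [0.65,[0,0,-0.015],[0,0,0]],
  [0.65,[0,0,-0.03],[0,0,0]],
])

```text
time: 23.88
eef_pos: [0.5055, 0.1468, 0.0657]
tcp_rot: [0.372, 0.928, -0.002, -0.004]
contact_force: [0.2, -0.6, 0.1]
opening: 0.655
finger_force: 0.0
```

Emit:
move_arm([
  [0.65,[0,0,-0.035],[0,0,0]],
  [0.65,[0,0,-0.035],[0,0,0]],
  [0.8,[0,0,-0.02],[0,0,0]],
  [1,[0,0,0],[0,0,0.09]],
  [1,[0,0,0],[0,0,0.12]],
  [1,[0,0,0],[0,0,0.12]],
  [1,[0,0,0],[0,0,0.12]],
  [1,[0,0,0],[0,0,0]],
  [1,[0,0,0],[0,0,0]],
  [1,[0,0,0],[0,0,0]],
])

```text
time: 24.72
eef_pos: [0.5089, 0.1472, 0.1592]
tcp_rot: [0.569, 0.823, -0.0, -0.0]
contact_force: [0.5, -0.3, -1.0]
opening: 0.998
finger_force: 0.0
```

```bash
python3 - <<'E'
from h import *
S=plan((.481,-.2,.15),-12)
plan((.4649,-.2886,.12),-16,n=4,start=S)
E
```

```text
from [0.5089 0.1472 0.1592] 20.68 rows 10 shift [-0.0347  -0.00648  0.00092] turn 0.05704 |s| 0.0353
from [ 0.481 -0.2    0.15 ] -12 rows 4 shift [-0.02248  0.00126  0.0075 ] turn 0.01745 |s| 0.0237
```

Emit:
move_arm([
  [1,[-0.0347,-0.0065,0.001],[0,0,0.057]],
  [1,[-0.0347,-0.0065,0.001],[0,0,0.057]],
  [1,[-0.0347,-0.0065,0.001],[0,0,0.057]],
  [1,[-0.0347,-0.0065,0.001],[0,0,0.057]],
  [1,[-0.0347,-0.0065,0.001],[0,0,0.057]],
  [1,[-0.0347,-0.0065,0.001],[0,0,0.057]],
  [1,[-0.0347,-0.0065,0.001],[0,0,0.057]],
  [1,[-0.0347,-0.0065,0.001],[0,0,0.057]],
  [1,[-0.0347,-0.0065,0.001],[0,0,0.057]],
  [1,[-0.0347,-0.0065,0.001],[0,0,0.057]],
])

```text
time: 25.55
eef_pos: [0.4796, -0.2017, 0.1494]
tcp_rot: [0.778, 0.628, 0.0, 0.0]
contact_force: [0.1, -0.0, 0.4]
opening: 1.002
finger_force: 0.0
```

Emit:
move_arm([
  [1,[-0.0225,0.0013,0.0075],[0,0,0.0175]],
  [1,[-0.0225,0.0013,0.0075],[0,0,0.0175]],
  [1,[-0.0225,0.0013,0.0075],[0,0,0.0175]],
  [1,[-0.0225,0.0013,0.0075],[0,0,0.0175]],
  [1,[0,0,0],[0,0,0]],
  [1,[0,0,0],[0,0,0]],
  [1,[0,0,0],[0,0,0]],
  [1,[0,0,0],[0,0,0]],
  [1,[0,0,0],[0,0,0]],
  [1,[0,0,0],[0,0,0]],
])

```text
time: 26.38
eef_pos: [0.4643, -0.2879, 0.1197]
tcp_rot: [0.799, 0.602, 0.0, 0.0]
contact_force: [0.4, -0.6, -0.6]
opening: 0.996
finger_force: 0.0
```

```bash
python3 - <<'E'
from h import *
plan((.4649,-.2886,.021),-16,n=8)
E
```

```text
from [ 0.4643 -0.2879  0.1197] -16.04 rows 8 shift [-7.000e-05  9.000e-05  1.234e-02] turn -9e-05 |s| 0.0123
```

Emit:
move_arm([
  [1,[0,0,0.0123],[0,0,0]],
  [1,[0,0,0.0123],[0,0,0]],
  [1,[0,0,0.0123],[0,0,0]],
  [1,[0,0,0.0123],[0,0,0]],
  [1,[0,0,0.0123],[0,0,0]],
  [1,[0,0,0.0123],[0,0,0]],
  [1,[0,0,0.0123],[0,0,0]],
  [1,[0,0,0.0123],[0,0,0]],
  [1,[0,0,0],[0,0,0]],
  [1,[0,0,0],[0,0,0]],
], grip_force=35)

```text
time: 27.22
eef_pos: [0.4633, -0.2881, 0.0197]
tcp_rot: [0.799, 0.601, -0.0, -0.001]
contact_force: [-0.2, 0.2, 0.1]
opening: 0.997
finger_force: 0.0
```

Emit:
move_arm([
  [0,[0,0,0],[0,0,0]],
  [0,[0,0,0],[0,0,0]],
  [0,[0,0,0],[0,0,0]],
  [0,[0,0,0],[0,0,0]],
  [0,[0,0,0],[0,0,0]],
  [0,[0,0,0],[0,0,0]],
  [0,[0,0,0],[0,0,0]],
  [0,[0,0,0],[0,0,0]],
  [0,[0,0,0],[0,0,0]],
  [0,[0,0,0],[0,0,0]],
])

```text
time: 28.05
eef_pos: [0.4645, -0.2891, 0.022]
tcp_rot: [0.799, 0.601, 0.0, 0.001]
contact_force: [-0.9, 1.3, 5.4]
opening: 0.451
finger_force: 35.7
```

Emit:
move_arm([
  [0,[0,0,-0.01],[0,0,0]],
  [0,[0,0,-0.03],[0,0,0]],
  [0,[0,0,-0.04],[0,0,0]],
  [0,[0,0,-0.035],[0,0,0]],
  [0,[0,0,0],[0,0,-0.1]],
  [0,[0,0,0],[0,0,-0.1]],
  [0,[0,0,0],[0,0,-0.1]],
  [0,[0,0,0],[0,0,-0.1]],
  [0,[0,0,0],[0,0,-0.1]],
  [0,[0,0,0],[0,0,-0.1]],
], grip_force=45)

```text
time: 28.88
eef_pos: [0.4633, -0.2881, 0.1356]
tcp_rot: [0.584, 0.812, 0.0, -0.001]
contact_force: [-0.5, -0.4, -1.3]
opening: 0.447
finger_force: 45.5
```

```bash
python3 - <<'E'
from h import *
plan((.5515,.1073,.13),46.6,n=11)
E
```

```text
from [ 0.4633 -0.2881  0.1356] 18.53 rows 11 shift [0.02682 0.02577 0.00051] turn -0.04454 |s| 0.0372
```

Emit:
move_arm([
  [0,[0.0268,0.0258,0.0005],[0,0,-0.0445]],
  [0,[0.0268,0.0258,0.0005],[0,0,-0.0445]],
  [0,[0.0268,0.0258,0.0005],[0,0,-0.0445]],
  [0,[0.0268,0.0258,0.0005],[0,0,-0.0445]],
  [0,[0.0268,0.0258,0.0005],[0,0,-0.0445]],
  [0,[0.0268,0.0258,0.0005],[0,0,-0.0445]],
  [0,[0.0268,0.0258,0.0005],[0,0,-0.0445]],
  [0,[0.0268,0.0258,0.0005],[0,0,-0.0445]],
  [0,[0.0268,0.0258,0.0005],[0,0,-0.0445]],
  [0,[0.0268,0.0258,0.0005],[0,0,-0.0445]],
])

```text
time: 29.72
eef_pos: [0.5539, 0.071, 0.1307]
tcp_rot: [0.392, 0.92, -0.0, -0.0]
contact_force: [-0.1, -0.6, -1.4]
opening: 0.449
finger_force: 45.5
```

Emit:
move_arm([
  [0,[0.0268,0.0258,0.0005],[0,0,-0.0445]],
  [0,[0,0,0],[0,0,0]],
  [0,[0,0,0.015],[0,0,0]],
  [0,[0,0,0.015],[0,0,0]],
  [0,[0,0,0.015],[0,0,0]],
  [0,[0,0,0.015],[0,0,0]],
  [0,[0,0,0.015],[0,0,0]],
  [0,[0,0,0.01],[0,0,0]],
  [0,[0,0,0],[0,0,0]],
  [0,[0,0,0],[0,0,0]],
])

```text
time: 30.55
eef_pos: [0.5539, 0.1061, 0.0449]
tcp_rot: [0.372, 0.928, -0.0, -0.001]
contact_force: [-0.8, -0.1, -0.6]
opening: 0.448
finger_force: 45.6
```

```bash
python3 - <<'E'
from h import *
print(get_state()['contact_force']);plan((.5515,.1073,.022),46.6,n=3)
E
```

```text
[-0.84431929 -0.13514837 -0.56313899]
from [0.5539 0.1061 0.0449] 46.27 rows 3 shift [ 0.00085 -0.00025  0.00763] turn -0.00192 |s| 0.0077
```

Emit:
move_arm([
  [0,[0.0008,-0.0003,0.008],[0,0,0]],
  [0,[0.0008,-0.0003,0.008],[0,0,0]],
  [0,[0.0008,-0.0003,0.005],[0,0,0]],
  [0,[0,0,0.001],[0,0,0]],
  [0,[0,0,0.001],[0,0,0]],
  [0,[0,0,0],[0,0,0]],
  [0,[0,0,0],[0,0,0]],
  [0,[0,0,0],[0,0,0]],
  [0,[0,0,0],[0,0,0]],
  [0,[0,0,0],[0,0,0]],
])

```text
time: 31.38
eef_pos: [0.5523, 0.1073, 0.0226]
tcp_rot: [0.372, 0.928, 0.0, 0.0]
contact_force: [-0.7, -0.2, -0.6]
opening: 0.448
finger_force: 45.7
```

Emit:
move_arm([
  [0,[0,0,0.0015],[0,0,0]],
  [0,[0,0,0],[0,0,0]],
  [0,[0,0,0],[0,0,0]],
  [0.5,[0,0,0],[0,0,0]],
  [0.55,[0,0,0],[0,0,0]],
  [0.6,[0,0,0],[0,0,0]],
  [0.7,[0,0,0],[0,0,0]],
  [0.75,[0,0,0],[0,0,0]],
  [0.75,[0,0,-0.015],[0,0,0]],
  [0.75,[0,0,-0.03],[0,0,0]],
])

```text
time: 32.22
eef_pos: [0.5485, 0.1072, 0.0621]
tcp_rot: [0.372, 0.928, -0.002, -0.004]
contact_force: [0.1, -0.2, -0.6]
opening: 0.75
finger_force: 0.0
```

Emit:
move_arm([
  [0.75,[0,0,-0.035],[0,0,0]],
  [0.75,[0,0,-0.035],[0,0,0]],
  [0.8,[0,0,-0.035],[0,0,0]],
  [1,[-0.03,-0.02,0],[0,0,0]],
  [1,[-0.03,-0.02,0],[0,0,0]],
  [1,[-0.03,-0.02,0],[0,0,0]],
  [1,[-0.03,-0.02,0],[0,0,0]],
  [1,[-0.03,0,0],[0,0,0]],
  [1,[-0.03,0,0],[0,0,0]],
  [1,[-0.03,0,0],[0,0,0]],
])

```text
time: 33.05
eef_pos: [0.6492, -0.0971, 0.1707]
tcp_rot: [0.373, 0.928, 0.0, -0.0]
contact_force: [-0.4, 1.7, 0.0]
opening: 1.002
finger_force: 0.0
```

```bash
python3 - <<'E'
from h import *
print(get_state()['eef_pos'])
t=read_camera("top")[:,:,::-1]
cv2.imwrite("pics/m_raw.png",t)
cv2.imwrite("pics/m.png",cv2.resize(t[150:225,200:300],None,fx=8,fy=8,interpolation=2))
E=lambda P:((px("top",P)-[200,150]+.5)*8).round(0)
print(E([(.4255,.2269,.053),(.4678,.1875,.06),(.51,.1477,.062),(.51,.1477,.09),(.5518,.1076,.074)]))
E
```

```text
[ 0.64918986 -0.0971251   0.17074829]
[[192. 448.]
 [302. 334.]
 [416. 222.]
 [406. 212.]
 [527. 107.]]
```

View pics/m.png

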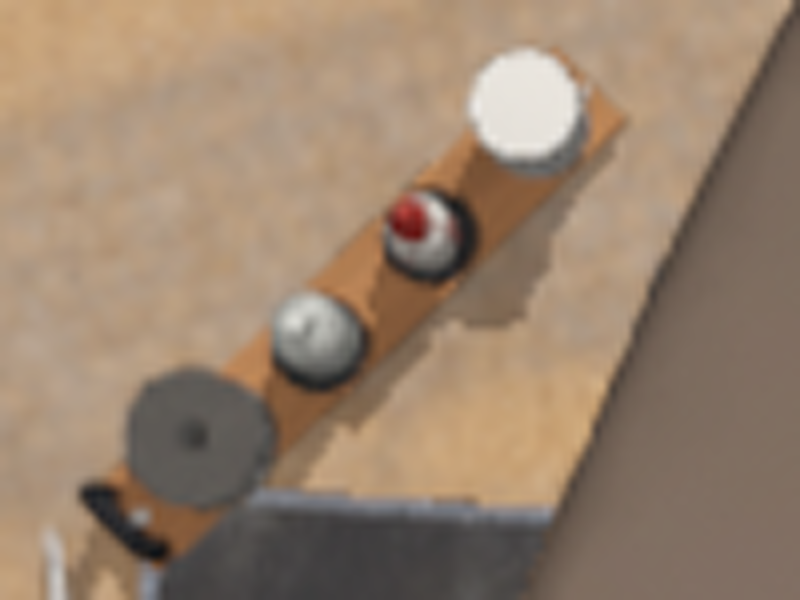

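In the picture, jar (526,105), red dropper (about 417,222 at its body) and glue (about 307,332) stand on their pads in the right order. The spool's hole at (195,436) is still about 4 mm off, against (192,448) expected. There is plenty of time, so I'll re-seat it.

```bash
python3 - <<'E'
from h import *
plan((.4295,.2257,.15),77,n=10)
E
```

```text
from [ 0.6525 -0.1012  0.1708] 46.11 rows 10 shift [0.03609 0.01738 0.00208] turn -0.05392 |s| 0.0401
```

Emit:
move_arm([
  [1,[0.036,0.0174,0.002],[0,0,-0.054]],
  [1,[0.036,0.0174,0.002],[0,0,-0.054]],
  [1,[0.036,0.0174,0.002],[0,0,-0.054]],
  [1,[0.036,0.0174,0.002],[0,0,-0.054]],
  [1,[0.036,0.0174,0.002],[0,0,-0.054]],
  [1,[0.036,0.0174,0.002],[0,0,-0.054]],
  [1,[0.036,0.0174,0.002],[0,0,-0.054]],
  [1,[0.036,0.0174,0.002],[0,0,-0.054]],
  [1,[0.036,0.0174,0.002],[0,0,-0.054]],
  [1,[0.036,0.0174,0.002],[0,0,-0.054]],
])

```text
time: 33.93
eef_pos: [0.4238, 0.2316, 0.1508]
tcp_rot: [0.11, 0.994, 0.0, 0.0]
contact_force: [0.0, 0.2, -0.3]
opening: 1.001
finger_force: 0.0
```

Emit:
move_arm([
  [0.75,[0,0,0.01],[0,0,0]],
  [0.75,[0,0,0.01],[0,0,0]],
  [0.75,[0,0,0.01],[0,0,0]],
  [0.75,[0,0,0],[0,0,0]],
  [0.75,[0,0,0],[0,0,0]],
  [0.75,[0,0,0],[0,0,0]],
  [0.75,[0,0,0],[0,0,0]],
  [0.75,[0,0,0],[0,0,0]],
  [0.75,[0,0,0],[0,0,0]],
  [0.75,[0,0,0],[0,0,0]],
])

```text
time: 34.77
eef_pos: [0.4257, 0.2302, 0.1212]
tcp_rot: [0.111, 0.994, 0.0, 0.0]
contact_force: [-0.5, 0.8, -0.3]
opening: 0.751
finger_force: 0.0
```

```bash
python3 - <<'E'
from h import *
plan((.4295,.2257,.019),77,n=8)
E
```

```text
from [0.4257 0.2302 0.1212] 77.21 rows 8 shift [-0.00059 -0.00044  0.01278] turn 0.00045 |s| 0.0128
```

Emit:
move_arm([
  [0.75,[-0.0012,-0.0009,0.013],[0,0,0]],
  [0.75,[-0.0012,-0.0009,0.013],[0,0,0]],
  [0.75,[-0.0012,-0.0009,0.013],[0,0,0]],
  [0.75,[-0.0012,-0.0009,0.013],[0,0,0]],
  [0.75,[0,0,0.013],[0,0,0]],
  [0.75,[0,0,0.013],[0,0,0]],
  [0.75,[0,0,0.013],[0,0,0]],
  [0.75,[0,0,0.01],[0,0,0]],
  [0.75,[0,0,0],[0,0,0]],
  [0.75,[0,0,0],[0,0,0]],
], grip_force=30)

```text
time: 35.6
eef_pos: [0.4289, 0.2257, 0.0196]
tcp_rot: [0.111, 0.994, -0.0, -0.001]
contact_force: [-0.1, 0.9, 0.1]
opening: 0.751
finger_force: 0.0
```

Emit:
move_arm([
  [0.4,[0,0,0],[0,0,0]],
  [0,[0,0,0],[0,0,0]],
  [0,[0,0,0],[0,0,0]],
  [0,[0,0,0],[0,0,0]],
  [0,[0,0,0],[0,0,0]],
  [0,[0,0,0],[0,0,0]],
  [0,[0,0,0],[0,0,0]],
  [0,[0,0,-0.004],[0,0,0]],
  [0,[0,0,0],[0,0,0]],
  [0,[0,0,0],[0,0,0]],
])

```text
time: 36.43
eef_pos: [0.4289, 0.2257, 0.0237]
tcp_rot: [0.111, 0.994, 0.0, -0.0]
contact_force: [0.6, 0.2, -2.9]
opening: 0.574
finger_force: 31.3
```

```bash
python3 - <<'E'
from h import *
p=get_state()['eef_pos']
plan((p[0]-.0043,p[1]+.0012,p[2]),None,n=2)
E
```

```text
from [0.4289 0.2257 0.0237] 77.23 rows 2 shift [ 0.00223  0.00011 -0.     ] turn 0 |s| 0.0022
```

Emit:
move_arm([
  [0,[0.0022,0.0001,0],[0,0,0]],
  [0,[0.0022,0.0001,0],[0,0,0]],
  [0,[0,0,0],[0,0,0]],
  [0,[0,0,0.002],[0,0,0]],
  [0,[0,0,0.002],[0,0,0]],
  [0,[0,0,0],[0,0,0]],
  [0,[0,0,0],[0,0,0]],
  [0.65,[0,0,0],[0,0,0]],
  [0.7,[0,0,0],[0,0,0]],
  [0.75,[0,0,0],[0,0,0]],
])

```text
time: 37.27
eef_pos: [0.4254, 0.227, 0.02]
tcp_rot: [0.111, 0.994, 0.0, 0.0]
contact_force: [-0.1, 1.3, -0.0]
opening: 0.75
finger_force: 0.0
```

Emit:
move_arm([
  [0.75,[0,0,0],[0,0,0]],
  [0.75,[0,0,-0.01],[0,0,0]],
  [0.75,[0,0,-0.02],[0,0,0]],
  [0.75,[0,0,-0.03],[0,0,0]],
  [0.75,[0,0,-0.035],[0,0,0]],
  [1,[0,0,-0.035],[0,0,0]],
  [1,[0,0,-0.03],[0,0,0.1]],
  [1,[0,0,0],[0,0,0.1]],
  [1,[0,0,0],[0,0,0.1]],
  [1,[0,0,0],[0,0,0.1]],
])

```text
time: 38.1
eef_pos: [0.4255, 0.227, 0.1818]
tcp_rot: [0.309, 0.951, 0.001, 0.001]
contact_force: [-0.8, -0.5, -0.2]
opening: 0.996
finger_force: 0.0
```

```bash
python3 - <<'E'
from h import *
plan((.53,-.1,.18),10,n=10)
E
```

```text
from [0.4255 0.227  0.1818] 54.03 rows 10 shift [-0.03374 -0.00999  0.00018] turn 0.07684 |s| 0.0352
```

Emit:
move_arm([
  [1,[-0.0337,-0.01,0],[0,0,0.077]],
  [1,[-0.0337,-0.01,0],[0,0,0.077]],
  [1,[-0.0337,-0.01,0],[0,0,0.077]],
  [1,[-0.0337,-0.01,0],[0,0,0.077]],
  [1,[-0.0337,-0.01,0],[0,0,0.077]],
  [1,[-0.0337,-0.01,0],[0,0,0.077]],
  [1,[-0.0337,-0.01,0],[0,0,0.077]],
  [1,[-0.0337,-0.01,0],[0,0,0.077]],
  [1,[-0.0337,-0.01,0],[0,0,0.077]],
  [1,[-0.0337,-0.01,0],[0,0,0.077]],
])

```text
time: 38.93
eef_pos: [0.5308, -0.1013, 0.1808]
tcp_rot: [0.643, 0.766, 0.0, 0.001]
contact_force: [-0.2, 0.2, -0.1]
opening: 1.0
finger_force: 0.0
```

```bash
python3 - <<'E'
from h import *
t=read_camera("top")[:,:,::-1]
cv2.imwrite("pics/n.png",cv2.resize(t[150:225,200:300],None,fx=8,fy=8,interpolation=2))
E
```

```text
(no output)
```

View pics/n.png

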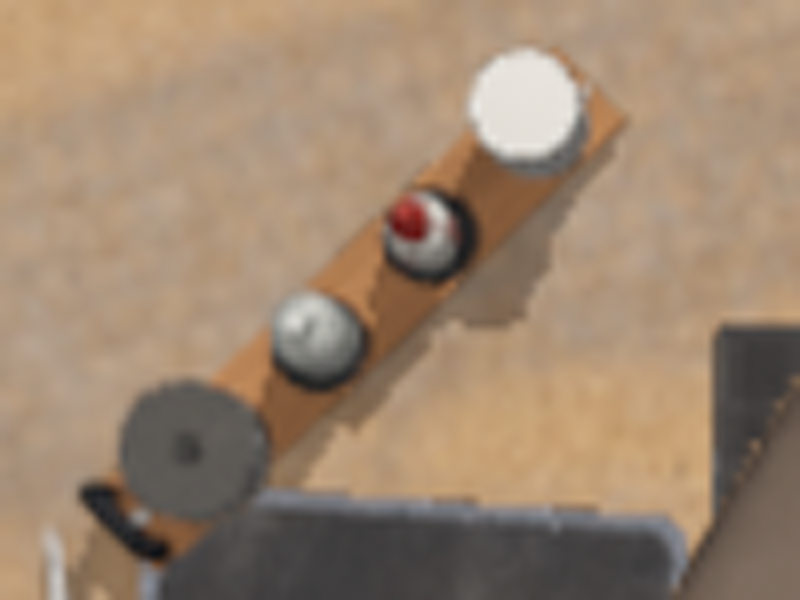

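The spool's hole is now at (188,448), about 1.5 mm from where it should be. All four stand upright on their pads and the gripper is clear, so I hand it in.

```bash
python3 -c "
from plant import *
print(sign_off())"
```

```text
the job is handed in; nothing more can be done
None
```

All four supplies stand upright and released on the wooden rack in reverse order (outward from its handle: spool, glue, dropper, jar), each within about 3 mm of its pad's middle by the top camera; the job is handed in at about 39 s, and the hand-in call gave no verdict.

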